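Eject vials with the jog levers and pack them

ROBOT

A 6-joint arm with a two-finger parallel gripper is mounted at the origin on a cart in front of the work surface, level with it; the furniture and walls round the work are solid. World frame = base frame: x ahead of the robot, y to its left, z up, the work surface at z = 0. Lengths are in m, angles in rad, forces in N, time in s.
With the tool pointing down it reaches from about 0.3 to 1 m from the base axis. Payload 5.1 kg.
Tool frame: the origin (TCP) lies at the very end of the fingers, on their centre line; the grasp point (between the pads) lies 19 mm behind it; z points along the fingers, y is the line along which they close (so a half turn about z gives the same grasp; the last joint's range is limited). The gripper opens to 95 mm and grips with 3 to 60 N. Pads are 20 mm wide; open, the fingers measure 119 mm over their backs; the gripper's body (75 mm by 180 mm) begins 59 mm behind the grasp point.
Start: joints at [-1.321, 0.124, 1.65, -0, 1.367, -0.083], TCP at [0.212, -0.614, 0.215] pointing down, gripper open.
Joint ranges: [-2.61, 2.61], [-1.02, 2.33], [0.03, 2.71], [-1.35, 4.49], [0.32, 2.68], [-2.91, 2.91]. Speed limits (rad/s): [2.57, 2.57, 3.14, 3.14, 3.14, 3.14].

INTERFACE

Orientations are given as a rotation vector (axis times angle).
In Python, from rig import bot gives the robot as it stands.
- The arm moves only by the shell command python3 -m creep 'ROWS' [OPENING] [FORCE]. ROWS is JSON, a list of rows, each a list of 4 numbers: the shift along the tool's x, y, z in m, then the turn about the tool's z in rad. A call has 1 to 5 rows; each row shifts and turns the commanded pose from where the row before left it, along the tool's axes as they then stand; what a row does not reach is not made up. A row lasts 1/8 s, in which the tool goes at most 62.5 mm and 10.7 degrees, less where a joint would pass 70% of its speed; a pose out of reach is approached as far as the arm can. A call is refused whole if a number of a shift passes 0.0625 or a number of a turn 0.188, either way. A call with a gripper value outside its range is refused whole. OPENING is the opening, from 0 (shut) to 1 (fully open), set as the call begins (- or left out, the last holds). The fingers move at their own pace and stop on an object; FORCE is the grip in N (left out, the last holds). Time passes only in rows, so rows that do not move let the fingers close. It gives the time, the measured TCP pose, the force, the opening and the grip force at its end, in the units of the state.
- bot.observe(): the state, without advancing time (a new reading comes with each control period).
- bot.capture(name): name is "scene" or "side" or "wrist"; returns the picture (384x512x3 uint8, red, green, blue); there is no depth.
- bot.calibration(name): a dict with "fov_y" (degrees; the focal length in pixels is half the picture's height over the tangent of half this angle, whatever the lens; pixels are square), "cx", "cy" (the principal point, pixels), "origin" and "orientation" of the camera in the world. Camera axes: x right, y up, looking along -z (the intrinsics and any distortion apply to the point x, -y, -z); pixel columns grow to the right and rows downward; lengths in m; the calibration is good to about 2 mm. A picture is of the moment at which its call begins: read the wrist's pose just before it. calibration takes no time and is no camera call; for the wrist camera it gives the pose at the moment of the call.
- bot.finish_job(): hands the job in; it is judged then, once.
The state is a dict: "time_s": time; "joints": joint angles; "dq": joint speeds; "tau": joint torques, N m; "tool_pos": TCP position; "orientation": TCP orientation; "ft_force": force on the tool from outside, world axes, zero at the start; "wrist_torque": the same for the moment, N m; "grip_width": finger opening in m; "grip_force": force on a finger pad.
Only numpy, scipy, OpenCV 4.12 (cv2) and the standard library are available. Lean on these libraries where they do the work, as an engineer would, in place of code of your own. Each camera call takes 0.05 s, during which the arm holds its last target. There are 200 camera calls.

TASK

Take the clear dust cover off the white carrier tray and park it upright on the green mat. Then, for every vial sunk in the eject block, tilt the red jog lever beside it fully toward its well, hold it there for a moment until the vial has clicked up, let the lever spring back to centre, and lift the vial out and stand it upright in a free pocket of the tray. When no vial is left in the block, put the cover back over the tray, all the way down.

Things in the scene. Friction and masses are not known exactly. Their poses are not given: they have to be found in the camera images.
- block: Fixed aluminium eject block, 118 x 130 mm, top face 60 mm above the bench, on a 132 x 144 x 8 mm black foot. Origin: centre of its underside; z up. Two jog levers stand on it at its own y = +34 (first) and -34 mm (second), x = 0. On either side of each lever, at x = +40 and -40 mm, is a round well of 24 mm bore. Tilting a lever toward a well drives an ejector pin up under that well's vial, 60 mm per rad.
- tray: Loose white carrier tray, 140 x 38 mm, 28 mm high, 350 g. Origin: centre of its underside; x along its length, z up. A row of four round pockets, 26 mm in diameter with a 3 mm chamfer at the mouth, centred at x = -51, -17, +17, +51 mm, y = 0; pocket floor 4 mm above the underside.
- cover: Loose clear dust cover (upside-down box), outside 158 x 58 mm, 58 mm high, walls 3 mm, 150 g; blue bar handle on top, 50 mm along x, 12 mm thick along y, from 58 to 82 mm above the lower edge. Origin: centre of its open underside; x along its length, z up. At the start it stands on the bench over the tray, lengthwise alike (either way round fits), 6 to 7 mm of play per side.
- mat: Fixed thin green mat, 95 x 190 x 2 mm, long side along its own y; the place to park the cover (cover lengthwise along the mat's y). Origin: centre of its underside.
- knob_a (a point): Centre of the red knob on top of the first (block +y) jog lever: an upright cylinder 18 mm in diameter, 24 mm tall. It is 48 mm above the lever's pivot (in the block's top face), so 108 mm above the bench when centred. Axes as the block's when centred; z along the lever.
- lever_a (a joint): Tilt of the first (block +y) jog lever along the block's x, rad: positive = toward the +x well beside it, negative = toward the -x well, 0 = upright; it tilts in no other direction. Stops at +-0.52. Spring-centred (0.25 N m per rad); with a vial to lift, about 4 to 9 N at the knob. Returns to 0 by itself when let go.
- knob_b (a point): Centre of the red knob on top of the second (block -y) jog lever: an upright cylinder 18 mm in diameter, 24 mm tall. It is 48 mm above the lever's pivot (in the block's top face), so 108 mm above the bench when centred. Axes as the block's when centred; z along the lever.
- lever_b (a joint): Tilt of the second (block -y) jog lever along the block's x, rad: positive = toward the +x well beside it, negative = toward the -x well, 0 = upright; it tilts in no other direction. Stops at +-0.52. Spring-centred (0.25 N m per rad); with a vial to lift, about 4 to 9 N at the knob. Returns to 0 by itself when let go.
- well_ap (a point): Centre of the mouth of the well on the +x side of the first (block +y) lever, level with the block's top. Once that lever is tilted this way by 0.42 rad or more, two sprung balls click in under the vial and keep it up, foot 37 mm above the bench, cap end 23 mm proud of the block; the lever may then be let go and the vial lifts straight out.
- well_an (a point): Centre of the mouth of the well on the -x side of the first (block +y) lever, level with the block's top. Once that lever is tilted this way by 0.42 rad or more, two sprung balls click in under the vial and keep it up, foot 37 mm above the bench, cap end 23 mm proud of the block; the lever may then be let go and the vial lifts straight out.
- well_bp (a point): Centre of the mouth of the well on the +x side of the second (block -y) lever, level with the block's top. Once that lever is tilted this way by 0.42 rad or more, two sprung balls click in under the vial and keep it up, foot 37 mm above the bench, cap end 23 mm proud of the block; the lever may then be let go and the vial lifts straight out.
- well_bn (a point): Centre of the mouth of the well on the -x side of the second (block -y) lever, level with the block's top. Once that lever is tilted this way by 0.42 rad or more, two sprung balls click in under the vial and keep it up, foot 37 mm above the bench, cap end 23 mm proud of the block; the lever may then be let go and the vial lifts straight out.
- blue_vial: White vial with blue cap, 46 mm tall: body 22 mm in diameter up to 36 mm, cap 20 mm in diameter above; 30 g. Origin: centre of its foot, z up. At the start it is down in one of the wells, foot 13 mm above the bench and cap 1 mm below the block's top, where fingers cannot grip it. May be absent.
- yellow_vial: White vial with yellow cap, 46 mm tall: body 22 mm in diameter up to 36 mm, cap 20 mm in diameter above; 30 g. Origin: centre of its foot, z up. At the start it is down in one of the wells, foot 13 mm above the bench and cap 1 mm below the block's top, where fingers cannot grip it. May be absent.
- red_vial: White vial with red cap, 46 mm tall: body 22 mm in diameter up to 36 mm, cap 20 mm in diameter above; 30 g. Origin: centre of its foot, z up. At the start it is down in one of the wells, foot 13 mm above the bench and cap 1 mm below the block's top, where fingers cannot grip it. May be absent.
- blue_vial_2: White vial with blue cap, 46 mm tall: body 22 mm in diameter up to 36 mm, cap 20 mm in diameter above; 30 g. Origin: centre of its foot, z up. At the start it is down in one of the wells, foot 13 mm above the bench and cap 1 mm below the block's top, where fingers cannot grip it. May be absent.

How it is judged:
On the way, in this order (a step that is already met when the one before it is completed fails the run):
1. the cover stands upright on the green mat (horizontal distance between cover and mat below 0.045 m and height (world z) of cover below 0.008 m and angle between cover's own z axis and vertical below 0.08 rad and linear speed of cover below 0.03 m/s), for 0.2 s.
2. a jog lever is tilted over to one side (0.4 rad or more) and held ((value of joint any of lever_a, lever_b above 0.4 rad or value of joint any of lever_a, lever_b below -0.4 rad)), for 0.3 s.
3. both levers are at their centre (value of joint lever_a between -0.06 and 0.06 rad and value of joint lever_b between -0.06 and 0.06 rad), for 0.2 s.
At the end, for the whole second after the job is handed in: Every vial present stands upright (within 0.2 rad) on the floor of a pocket of the tray; the cover stands over the tray, centred within 13 mm and aligned within 0.15 rad, its lower edge down on the bench (within 6 mm); both levers are at their centre (within 0.06 rad); all at rest (all of step 3 and x of blue_vial in the frame of tray between -0.058 and 0.058 m and y of blue_vial in the frame of tray between -0.008 and 0.008 m and z of each of blue_vial, yellow_vial, red_vial, blue_vial_2 in the frame of tray below 0.009 m and angle between each of blue_vial, yellow_vial, red_vial, blue_vial_2's own z axis and vertical below 0.2 rad and linear speed of each of blue_vial, yellow_vial, red_vial, blue_vial_2, cover below 0.03 m/s and x of yellow_vial in the frame of tray between -0.058 and 0.058 m and y of yellow_vial in the frame of tray between -0.008 and 0.008 m and x of red_vial in the frame of tray between -0.058 and 0.058 m and y of red_vial in the frame of tray between -0.008 and 0.008 m and x of blue_vial_2 in the frame of tray between -0.058 and 0.058 m and y of blue_vial_2 in the frame of tray between -0.008 and 0.008 m and x of cover in the frame of tray between -0.013 and 0.013 m and y of cover in the frame of tray between -0.013 and 0.013 m and angle between the x axis of cover and the x axis of tray, either way round below 0.15 rad and height (world z) of each of cover, tray below 0.006 m and angle between each of cover, tray's own z axis and vertical below 0.06 rad); the robot touches nothing.
It fails at once if the tray is tipped over (angle between tray's own z axis and vertical above 0.8 rad).
Of blue_vial, yellow_vial, red_vial, blue_vial_2 only 2 to 4 are there at a start; the rules pass over those that are not, and their reading is None.
At some moment in a run one of cover, tray may be knocked a few centimetres aside while the robot is not near it.
It also fails if it takes over 210 s, if anything falls off the work surface, if the arm or the gripper's body presses on something with over 40 N, if the wrist force passes 120 N, or if a joint passes its speed limit or range.

## Working session

There is one attempt and no reset: what is moved stays moved. The work goes in short steps, Python scripts to look and compute and a shell command to move; the robot and the scene stay as the last step left them, time stands still between calls to the robot, and variables do not carry over. Pictures are saved under pics/ and viewed, at most 14 in all, crops included, and the job is handed in when it is done.

```bash
ls; mkdir -p pics; python3 - <<'E'
from rig import bot
import cv2
s=bot.observe();print(s)
for n in("scene","side","wrist"):
    print(n,bot.calibration(n))
a=[bot.capture(n) for n in("scene","side")]
for n,i in zip(("scene","side"),a): cv2.imwrite(f"pics/{n}0.png",i[...,::-1])
E
```

```text
pics
{'time_s': 0.0, 'joints': array([-1.32058896e+00,  1.24475433e-01,  1.65163889e+00,  1.21085760e-05,
        1.36749325e+00, -8.25917453e-02]), 'dq': array([ 4.83449750e-05,  1.01776403e-03, -3.62554735e-03, -7.50320464e-05,
        1.01633930e-03, -2.75270610e-04]), 'tau': array([ 4.87112939e-04, -4.17608786e+01, -3.59933710e+01,  7.74766621e-02,
        4.92605846e-02, -1.56104775e-04]), 'tool_pos': array([ 0.21217349, -0.61373258,  0.21342701]), 'orientation': array([-3.09621897e+00, -5.20013988e-01,  2.46227253e-04]), 'ft_force': array([-0.28512196, -0.42898109, -0.28092396]), 'wrist_torque': array([0.03261618, 0.00723012, 0.02664111]), 'grip_force': 0.0, 'grip_width': 0.0947705354601602}
scene {'fov_y': 51.21807738300122, 'cx': 256.6543556308004, 'cy': 190.85012664808505, 'origin': array([ 0.24033476, -0.41228892,  0.48260328]), 'orientation': array([ 1.05586008, -0.25452164, -0.37357936])}
side {'fov_y': 47.70370740370373, 'cx': 257.5347529337257, 'cy': 187.74224484734117, 'origin': array([ 0.77897854, -0.07147166,  0.85147801]), 'orientation': array([0.4753739 , 0.14176973, 0.57801506])}
wrist {'fov_y': 58.3807819186718, 'cx': 254.5435645030352, 'cy': 190.0760092583984, 'origin': array([ 0.28396598, -0.58848051,  0.38394713]), 'orientation': array([-0.23582606,  0.17195967, -1.23046137])}
```

View pics/scene0.png

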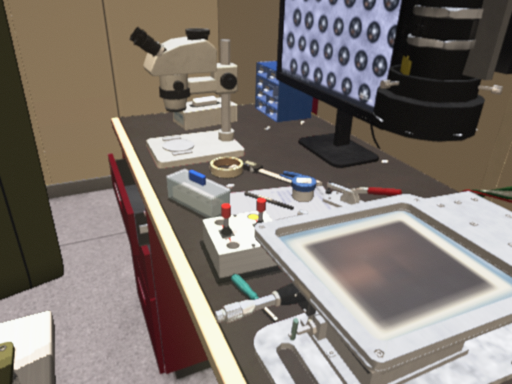

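View pics/side0.png

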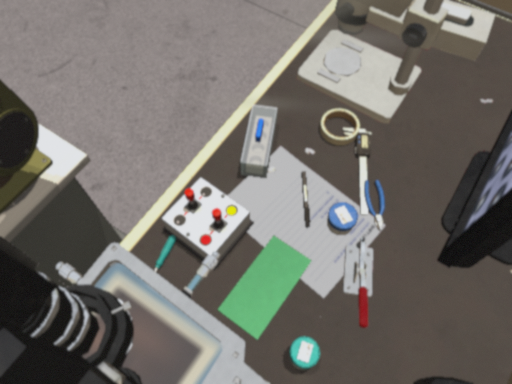

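The side view shows everything: cover with its blue handle at (259,129), knobs at (190,193) and (216,217), a yellow cap at (231,211), a red cap at (205,240), and two wells at (206,190) and (180,220) that look empty. The green mat is around (265,285). Next I'll measure.

```bash
cat > h.py <<'E'
from rig import bot
import numpy as np, cv2
from scipy.spatial.transform import Rotation as R
def ray(c,px,z):
    f=192/np.tan(np.radians(c["fov_y"])/2)
    px=np.atleast_2d(px).astype(float)
    d=np.c_[(px[:,0]-c["cx"])/f,-(px[:,1]-c["cy"])/f,-np.ones(len(px))]
    d=R.from_rotvec(c["orientation"]).apply(d); o=np.array(c["origin"])
    return o+d*((z-o[2])/d[:,2])[:,None]
def proj(c,p):
    f=192/np.tan(np.radians(c["fov_y"])/2)
    q=R.from_rotvec(c["orientation"]).inv().apply(np.atleast_2d(p)-c["origin"])
    return np.c_[c["cx"]-f*q[:,0]/q[:,2],c["cy"]+f*q[:,1]/q[:,2]]
HUE={"blue":(100,128),"green":(50,80),"yellow":(22,34),"red":(0,8)}
def mask(im,col,s=120,v=50):
    h=cv2.cvtColor(im,cv2.COLOR_RGB2HSV);a,b=HUE[col]
    m=cv2.inRange(h,(a,s,v),(b,255,255))
    if col=="red": m|=cv2.inRange(h,(172,s,v),(180,255,255))
    return m
def blobs(im,col,amin=30,**k):
    n,l,st,ce=cv2.connectedComponentsWithStats(mask(im,col,**k))
    return [(ce[i].round(1),st[i,4],(l==i).astype(np.uint8)) for i in range(1,n) if st[i,4]>=amin]
def tool():
    s=bot.observe();return np.array(s["tool_pos"]),R.from_rotvec(s["orientation"]).as_matrix(),s
def go(t,yaw=None):
    """shift in tool axes to world target t, and turn so tool y axis lies along world yaw (mod pi)"""
    p,M,s=tool();d=M.T@(np.array(t)-p)
    out="tcp %s shift %s"%(p.round(4),d.round(4))
    if yaw is not None:
        y=M.T@np.array([np.cos(yaw),np.sin(yaw),0]);a=np.arctan2(-y[0],y[1])
        a=(a+np.pi/2)%np.pi-np.pi/2; out+=" turn %.3f (other way %.3f)"%(a,a-np.sign(a)*np.pi)
    print(out)
E
python3 - <<'E'
from h import *
im=cv2.imread("pics/side0.png")[...,::-1].copy();c=bot.calibration("side")
for col,z in(("blue",.082),("green",.002),("yellow",.059),("red",.11)):
    for ce,a,m in blobs(im,col,25): 
        k=cv2.findContours(m,0,2)[0][0]
        q=ray(c,k[:,0],z)[:,:2].astype(np.float32)*1000
        r=cv2.minAreaRect(q)
        print(col,ce,a,"ctr",ray(c,ce,z)[0].round(4),"rect",np.round(r[0]),np.round(r[1]),round(r[2],1), cv2.boxPoints(r)[:3].round().tolist())
print(ray(c,[[206,190],[180,220]],.06),ray(c,[205,240],.059))
p=[]
for n,i in(("side",im[85:265,150:300]),): cv2.imwrite("pics/crop0.png",cv2.resize(i,None,fx=3.3,fy=3.3,interpolation=2)[...,::-1])
E
```

```text
blue [259.1 129. ] 95 ctr [0.4758 0.3915 0.082 ] rect [476. 391.] [10. 56.] 25.8 [[459.0, 414.0], [484.0, 363.0], [493.0, 368.0]]
blue [380.2 195.9] 120 ctr [0.7658 0.3905 0.082 ] rect [767. 390.] [11. 69.] 34.2 [[743.0, 416.0], [781.0, 359.0], [790.0, 365.0]]
blue [368.4 198.9] 78 ctr [0.7493 0.3715 0.082 ] rect [748. 374.] [ 9. 69.] 38.3 [[723.0, 399.0], [766.0, 345.0], [772.0, 350.0]]
blue [339.2 219.7] 208 ctr [0.7229 0.2997 0.082 ] rect [723. 306.] [44. 53.] 70.4 [[690.0, 294.0], [740.0, 276.0], [755.0, 318.0]]
blue [350.9 209.2] 49 ctr [0.7311 0.3321 0.082 ] rect [731. 333.] [ 9. 29.] 72.7 [[715.0, 333.0], [743.0, 324.0], [746.0, 333.0]]
yellow [231.1 210.1] 69 ctr [0.5303 0.2082 0.059 ] rect [531. 209.] [18. 18.] 33.8 [[518.0, 211.0], [528.0, 196.0], [543.0, 207.0]]
red [188.5 193.3] 82 ctr [0.4578 0.1736 0.11  ] rect [459. 174.] [15. 27.] 77.5 [[444.0, 169.0], [470.0, 164.0], [474.0, 178.0]]
red [216.4 213.9] 72 ctr [0.528  0.1684 0.11  ] rect [529. 168.] [13. 23.] 36.5 [[517.0, 173.0], [530.0, 155.0], [541.0, 162.0]]
red [205.3 239.3] 76 ctr [0.5413 0.1163 0.11  ] rect [542. 116.] [16. 18.] 36.7 [[530.0, 118.0], [540.0, 104.0], [554.0, 114.0]]
red [362.9 307.8] 339 ctr [0.8363 0.1658 0.11  ] rect [836. 167.] [14. 66.] 27.5 [[815.0, 193.0], [845.0, 135.0], [857.0, 141.0]]
[[0.46130433 0.21625831 0.06      ]
 [0.45895485 0.13368732 0.06      ]] [[0.52534056 0.12775315 0.059     ]]
```

View pics/crop0.png

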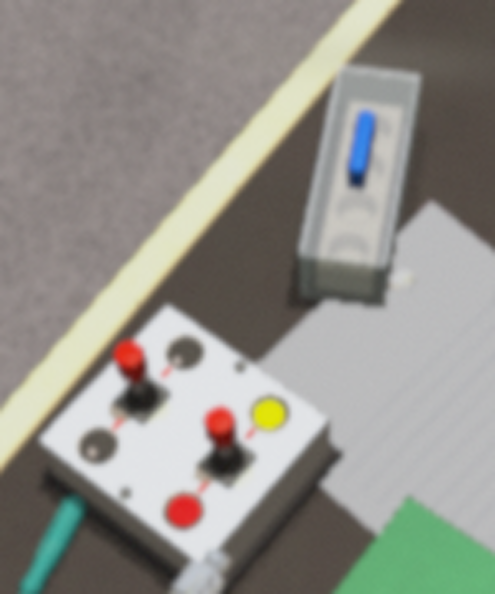

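Only yellow and red are present, on either side of the same lever; the other two wells are empty. Next I'll find the mat and the tall obstacles (the lens stack) by triangulating across both views.

```bash
python3 - <<'E'
from h import *
im=cv2.imread("pics/side0.png")[...,::-1].copy();c=bot.calibration("side");cs=bot.calibration("scene")
h=cv2.cvtColor(im,cv2.COLOR_RGB2HSV);print("mat hsv",h[285,265])
m=cv2.inRange(h,(int(h[285,265,0])-8,80,60),(int(h[285,265,0])+8,255,255))
n,l,st,ce=cv2.connectedComponentsWithStats(m);i=1+st[1:,4].argmax()
k=cv2.findContours((l==i).astype(np.uint8),0,2)[0][0]
print("mat",cv2.minAreaRect(ray(c,k[:,0],.002)[:,:2].astype(np.float32)),cv2.boxPoints(cv2.minAreaRect(ray(c,k[:,0],.002)[:,:2].astype(np.float32))).round(3).tolist())
# triangulation of loosely matched points
def tri(ps,pk):
    o1,o2=np.array(cs["origin"]),np.array(c["origin"])
    d1=ray(cs,ps,9)[0]-o1;d2=ray(c,pk,0)[0]-o2
    d1/=np.linalg.norm(d1);d2/=np.linalg.norm(d2)
    t=np.linalg.lstsq(np.c_[d1,-d2],o2-o1,rcond=None)[0];a,b=o1+t[0]*d1,o2+t[1]*d2
    return a.round(3),b.round(3)
print("table corner L",tri((258,232),(118,247)),"screw",tri((300,325),(68,270)))
for z in(0,.1,.2,.3,.4): print(z,"lens side",ray(c,[[90,315],[130,340]],z)[:,:2].round(2).tolist())
# scope head edges in the side view
print("scope base front",ray(c,[[300,72],[392,118],[330,30]],.03)[:,:2].round(3).tolist())
for ce,a,mm in blobs(cv2.imread("pics/scene0.png")[...,::-1].copy(),"red",25): print("scene red",ce,a,ray(cs,ce,.11)[0].round(3))
print("scene blue handle",ray(cs,[(197,176)],.082).round(3))
print(proj(cs,[[.53,.17,.108],[.46,.17,.108],[.476,.391,.07]]).round())
E
```

```text
mat hsv [ 67 111 180]
mat ((0.662713885307312, 0.133705273270607), (0.18877743184566498, 0.09557225555181503), 87.8658447265625) [[0.6110000014305115, 0.04100000113248825], [0.7070000171661377, 0.03799999877810478], [0.7139999866485596, 0.22599999606609344], [0.6179999709129333, 0.23000000417232513]]
table corner L (array([0.446, 0.011, 0.165]), array([0.446, 0.01 , 0.165])) screw (array([ 0.439, -0.126,  0.12 ]), array([ 0.395, -0.064,  0.144]))
0 lens side [[0.42, -0.1], [0.51, -0.09]]
0.1 lens side [[0.46, -0.1], [0.54, -0.09]]
0.2 lens side [[0.5, -0.1], [0.57, -0.09]]
0.3 lens side [[0.54, -0.09], [0.6, -0.09]]
0.4 lens side [[0.59, -0.09], [0.64, -0.08]]
scope base front [[0.444, 0.624], [0.697, 0.623], [0.434, 0.795]]
scene red [314.9 105.9] 69 [0.965 0.684 0.11 ]
scene red [159.6 294.6] 6058 [0.3   0.001 0.11 ]
scene red [383.7 190.8] 233 [0.776 0.121 0.11 ]
scene red [489.5 195.4] 104 [0.962 0.025 0.11 ]
scene red [260.6 203.9] 111 [0.524 0.166 0.11 ]
scene red [225.4 209.7] 115 [0.457 0.171 0.11 ]
scene blue handle [[0.466 0.378 0.082]]
[[262. 203.]
 [227. 211.]
 [200. 178.]]
```

```bash
python3 - <<'E'
from h import *
c=bot.calibration("side");cs=bot.calibration("scene")
def near(ps,pk):
    o1,o2=np.array(cs["origin"]),np.array(c["origin"])
    d1=ray(cs,ps,9)[0]-o1;d2=ray(c,pk,0)[0]-o2
    t=np.linalg.lstsq(np.c_[d1,-d2],o2-o1,rcond=None)[0];a,b=o1+t[0]*d1,o2+t[1]*d2
    return a.round(3),b.round(3)
for ps in((428,110),(390,110),(450,60)):
    for pk in((90,340),(40,340),(60,310)): print(ps,pk,*near(ps,pk))
print(proj(cs,[[0,0,.1],[.446,.011,.165],[.35,-.1,.165]]),proj(c,[[0.1,0,.1],[.24,-.41,.48]]))
E
```

```text
(428, 110) (90, 340) [ 0.587 -0.108  0.36 ] [ 0.588 -0.109  0.36 ]
(428, 110) (40, 340) [ 0.551 -0.139  0.373] [ 0.549 -0.137  0.373]
(428, 110) (60, 310) [ 0.564 -0.127  0.368] [ 0.545 -0.103  0.376]
(390, 110) (90, 340) [ 0.558 -0.082  0.356] [ 0.583 -0.11   0.348]
(390, 110) (40, 340) [ 0.524 -0.117  0.369] [ 0.544 -0.139  0.363]
(390, 110) (60, 310) [ 0.538 -0.103  0.364] [ 0.539 -0.104  0.363]
(450, 60) (90, 340) [ 0.606 -0.104  0.411] [ 0.607 -0.105  0.41 ]
(450, 60) (40, 340) [ 0.572 -0.132  0.417] [ 0.571 -0.131  0.418]
(450, 60) (60, 310) [ 0.585 -0.122  0.415] [ 0.568 -0.1    0.422]
[[-126.85579542  381.2384451 ]
 [ 258.23703784  231.85302501]
 [ 221.41762236  303.22217516]] [[  -6.04449866  171.12250027]
 [-568.07473152  392.16510919]]
```

```bash
python3 -m creep '[[0,-0.0625,-0.01,0],[0,-0.0625,-0.02,0],[0,-0.0625,-0.02,0],[0,-0.0625,-0.02,0],[0,-0.0525,-0.02,0]]' 1
```

```text
time_s: 0.72
tool_pos: [0.1161, -0.3355, 0.3016]
orientation: [-3.098, -0.521, 0.0]
ft_force: [-0.2, 0.1, 1.1]
grip_width: 0.095
grip_force: 0.0
```

```bash
python3 -m creep '[[0.0625,0,0,-0.18],[0.0625,0,0,-0.18],[0.0625,0,0,-0.18],[0.0625,0,0,-0.18],[0.0625,0,0,-0.18]]'; python3 -m creep '[[0.0625,0,0,-0.18],[0.0625,0,0,-0.18],[0.0625,0,0,-0.18],[0.0625,0,0,-0.18],[0.0625,0,0,0]]'; python3 -c "
from h import *
go([.476,.391,.20],np.radians(26))"
```

```text
time_s: 1.35
tool_pos: [0.3502, -0.1426, 0.3012]
orientation: [-2.558, -1.823, 0.0]
ft_force: [1.1, -0.1, 0.0]
grip_width: 0.095
grip_force: 0.0
time_s: 1.98
tool_pos: [0.3418, 0.1599, 0.3012]
orientation: [-1.758, -2.603, 0.0]
ft_force: [1.2, 1.9, -0.6]
grip_width: 0.0952
grip_force: 0.0
tcp [0.3418 0.1599 0.3012] shift [0.1642 0.2109 0.1011] turn -0.071 (other way 3.071)
```

```bash
python3 -m creep '[[0.04,0.05,0.02,-0.07],[0.04,0.05,0.02,0],[0.04,0.05,0.02,0],[0.03,0.045,0.015,0],[0,0,0,0]]'; python3 - <<'E'
from h import *
c=bot.calibration("wrist");im=bot.capture("wrist");cv2.imwrite("pics/w1.png",im[...,::-1])
for ce,a,m in blobs(im,"blue",100):
    k=cv2.findContours(m,0,2)[0][0];r=cv2.minAreaRect(ray(c,k[:,0],.082)[:,:2].astype(np.float32)*1000)
    print(ce,a,ray(c,ce,.08)[0].round(4),r, cv2.boxPoints(r).round().tolist())
E
```

```text
time_s: 2.6
tool_pos: [0.4502, 0.3658, 0.226]
orientation: [-1.662, -2.662, 0.011]
ft_force: [0.3, -0.4, -1.3]
grip_width: 0.0948
grip_force: 0.0
[290.2 156.4] 606 [0.4699 0.3985 0.08  ] ((469.7637939453125, 398.1714172363281), (11.245055198669434, 47.75490188598633), 24.704334259033203) [[455.0, 418.0], [475.0, 374.0], [485.0, 379.0], [465.0, 422.0]]
[491.7 222.4] 293 [0.6766 0.4271 0.08  ] ((675.1397094726562, 426.6304626464844), (8.598289489746094, 52.53675842285156), 34.384830474853516) [[657.0, 446.0], [686.0, 403.0], [694.0, 407.0], [664.0, 451.0]]
```

View pics/w1.png

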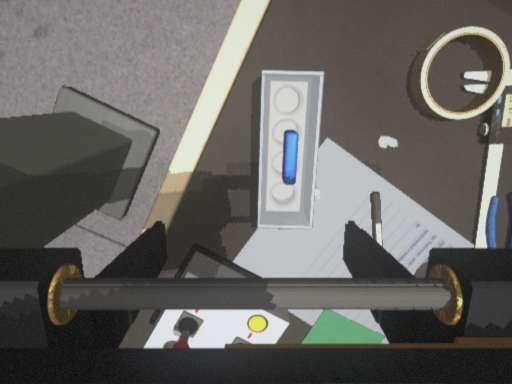

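The wrist view shows the handle at (290,156) over four empty pockets, but the arm was still settling. I'll centre above it and look again.

```bash
cat >> h.py <<'E'
def handle(z=.08,col="blue",amin=100):
    p,M,s=tool();c=bot.calibration("wrist");im=bot.capture("wrist")
    print("tcp",p.round(4),"yaw_y",np.degrees(np.arctan2(M[1,1],M[0,1])).round(2),"t",s["time_s"])
    for ce,a,m in blobs(im,col,amin):
        k=cv2.findContours(m,0,2)[0][0];r=cv2.minAreaRect(ray(c,k[:,0],z)[:,:2].astype(np.float32)*1000)
        b=cv2.boxPoints(r);e=max(b[1]-b[0],b[2]-b[1],key=np.linalg.norm)
        print(col,ce,a,ray(c,ce,z)[0].round(4),"size",np.round(r[1],1),"long axis deg",np.degrees(np.arctan2(e[1],e[0]))%180)
    return im
E
python3 -m creep '[[0,0,0,0],[0,0,0,0]]'; python3 -c "
from h import *
handle();go([.472,.396,.20],np.radians(25))"
```

```text
time_s: 2.9
tool_pos: [0.4508, 0.3636, 0.2323]
orientation: [1.668, 2.661, 0.003]
ft_force: [0.1, -0.1, 0.1]
grip_width: 0.095
grip_force: 0.0
tcp [0.4508 0.3636 0.2323] yaw_y 25.84 t 2.9
blue [288.4 153.3] 586 [0.47   0.3982 0.08  ] size [11.2 47.8] long axis deg 114.66705
blue [508.4 219. ] 285 [0.6985 0.435  0.08  ] size [ 7.8 62.7] long axis deg 124.849365
blue [486.1 220.1] 314 [0.6791 0.4244 0.08  ] size [ 8.5 59. ] long axis deg 125.2154
tcp [0.4508 0.3636 0.2323] shift [0.0199 0.0331 0.0324] turn 0.015 (other way -3.127)
```

```bash
python3 -m creep '[[0.0113,0.016,0.03,0.015],[0.0113,0.016,0.03,0],[0,0,0.03,0],[0,0,0.03,0],[0,0,0,0]]' 0.5; python3 -c "
from h import *
handle();go([.470,.398,.061],np.radians(24.7))"
```

```text
time_s: 3.58
tool_pos: [0.4683, 0.3968, 0.1087]
orientation: [-1.687, -2.648, 0.007]
ft_force: [-0.7, -0.6, 0.1]
grip_width: 0.0512
grip_force: 0.0
tcp [0.4683 0.3968 0.1087] yaw_y 25.01 t 3.575
blue [258.5 221.9] 1207 [0.4702 0.3984 0.08  ] size [10.8 48.9] long axis deg 114.74043
tcp [0.4695 0.3978 0.1109] shift [0.     0.0006 0.0499] turn 0.005 (other way -3.136)
```

```bash
python3 -m creep '[[0,0.0005,0.025,0],[0,0,0.015,0],[0,0,0.008,0],[0,0,0.002,0],[0,0,0,0]]' - 30;python3 -m creep '[[0,0,0,0],[0,0,0,0],[0,0,0,0],[0,0,0,0]]' 0 30
```

```text
time_s: 4.25
tool_pos: [0.4707, 0.3989, 0.0614]
orientation: [1.687, 2.65, 0.001]
ft_force: [0.2, 0.2, -0.5]
grip_width: 0.0475
grip_force: 0.0
time_s: 4.75
tool_pos: [0.4704, 0.3987, 0.0608]
orientation: [1.687, 2.65, 0.0]
ft_force: [-0.2, 0.0, -0.5]
grip_width: 0.0127
grip_force: 0.0
```

```bash
python3 -m creep '[[0,0,0,0],[0,0,-0.01,0],[0,0,-0.02,0],[0,0,-0.04,0],[0,0,-0.05,0]]';python3 -m creep '[[0,0,-0.03,0],[0,0,0,0]]'; python3 - <<'E'
from h import *
im=bot.capture("side");cv2.imwrite("pics/s2.png",cv2.resize(im[40:340,120:440],None,fx=1.8,fy=1.8)[...,::-1])
go([.663,.134,.21],np.radians(-2.1))
E
```

```text
time_s: 5.38
tool_pos: [0.4698, 0.3983, 0.1822]
orientation: [-1.687, -2.65, 0.002]
ft_force: [0.2, 0.3, -1.9]
grip_width: 0.0118
grip_force: 30.0
time_s: 5.62
tool_pos: [0.4722, 0.4, 0.2161]
orientation: [1.685, 2.647, 0.013]
ft_force: [0.3, 1.2, -2.0]
grip_width: 0.0116
grip_force: 30.0
tcp [0.471  0.3991 0.2129] shift [-0.3215  0.0618  0.0029] turn 0.474 (other way -2.668)
```

View pics/s2.png

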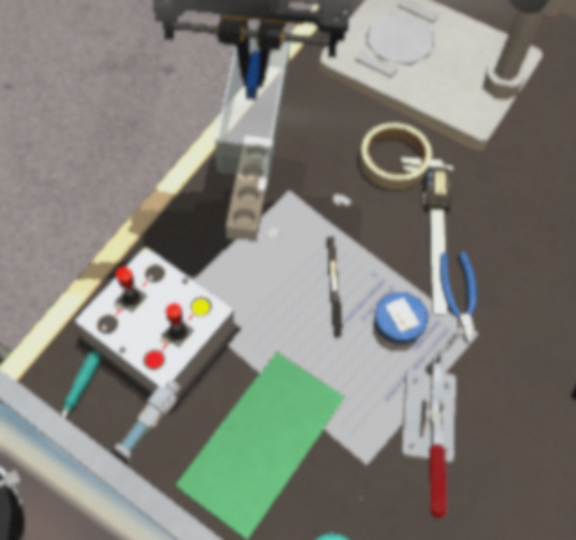

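```bash
python3 -m creep '[[0,0.03,0,0.158],[0,0.03,0,0.158],[0,0.03,0,0.158],[0,0,0,0]]';python3 -c "
from h import *
go([.663,.134,.21],np.radians(-2.1))"
```

```text
time_s: 6.18
tool_pos: [0.5565, 0.4224, 0.2073]
orientation: [-2.263, -2.178, 0.007]
ft_force: [0.5, -0.2, -1.7]
grip_width: 0.0118
grip_force: 30.0
tcp [0.5565 0.4224 0.2073] shift [-0.2841  0.1174 -0.0023] turn -0.001 (other way 3.140)
```

```bash
python3 -m creep '[[-0.05,0.035,0,0],[-0.06,0.035,0,0],[-0.06,0.03,0,0],[-0.06,0.017,0,0],[-0.05,0,0,0]]';python3 -m creep '[[0,0,0,0],[0,0,0,0]]';python3 -c "
from h import *
go([.663,.134,.064],np.radians(-2.1))
im=bot.capture('wrist');cv2.imwrite('pics/w3.png',im[...,::-1])"
```

```text
time_s: 6.8
tool_pos: [0.6566, 0.147, 0.2087]
orientation: [-2.26, -2.179, 0.004]
ft_force: [-0.1, 0.3, -1.1]
grip_width: 0.0118
grip_force: 30.0
time_s: 7.05
tool_pos: [0.6564, 0.1498, 0.2096]
orientation: [-2.26, -2.179, 0.002]
ft_force: [0.2, 0.4, -1.8]
grip_width: 0.012
grip_force: 30.0
tcp [0.6564 0.1498 0.2096] shift [-0.0156  0.0075  0.1456] turn 0.000 (other way -3.141)
```

View pics/w3.png

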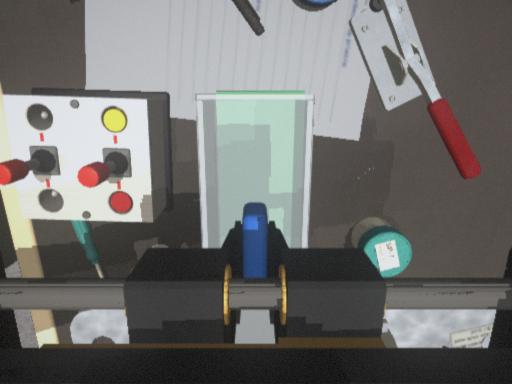

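```bash
python3 -m creep '[[-0.008,0.0035,0.05,0],[-0.008,0.004,0.04,0],[0,0,0.03,0],[0,0,0.015,0],[0,0,0.006,0]]';python3 -m creep '[[0,0,0.004,0],[0,0,0.002,0],[0,0,0,0]]'
```

```text
time_s: 7.72
tool_pos: [0.664, 0.1342, 0.069]
orientation: [-2.26, -2.181, 0.001]
ft_force: [0.5, -0.3, -2.2]
grip_width: 0.0117
grip_force: 30.0
time_s: 8.1
tool_pos: [0.6649, 0.1332, 0.0647]
orientation: [2.262, 2.179, 0.002]
ft_force: [0.2, 0.5, -1.7]
grip_width: 0.0118
grip_force: 30.0
```

```bash
python3 -m creep '[[0,0,0.002,0],[0,0,0,0]]';python3 -m creep '[[0,0,0,0],[0,0,0,0],[0,0,0,0]]' 0.5; python3 -m creep '[[0,0,-0.03,0],[0,0,-0.05,0],[0,0,-0.05,0],[0,0,0,0],[0,0,0,0]]'; python3 - <<'E'
from h import *
im=handle()
p,M,s=tool();c=bot.calibration("wrist")
for col,z in(("yellow",.059),("red",.11)):
    for ce,a,m in blobs(im,col,100): print(col,ce,a,ray(c,ce,z)[0].round(4),ray(c,ce,.059)[0].round(4))
E
```

```text
time_s: 8.35
tool_pos: [0.6652, 0.1332, 0.0628]
orientation: [2.261, 2.179, 0.002]
ft_force: [0.4, -0.4, 1.0]
grip_width: 0.0122
grip_force: 30.0
time_s: 8.72
tool_pos: [0.6644, 0.1332, 0.0617]
orientation: [-2.262, -2.18, 0.0]
ft_force: [-0.1, 0.3, 0.1]
grip_width: 0.0365
grip_force: 0.0
time_s: 9.35
tool_pos: [0.6641, 0.1331, 0.1913]
orientation: [-2.262, -2.18, 0.001]
ft_force: [-0.6, -1.4, 0.4]
grip_width: 0.0471
grip_force: 0.0
tcp [0.6641 0.1331 0.1913] yaw_y -2.12 t 9.35
blue [255.9 188.4] 715 [0.6647 0.1325 0.08  ] size [50.3 10.3] long axis deg 87.61868
yellow [ 93.5 101.8] 470 [0.5283 0.2085 0.059 ] [0.5283 0.2085 0.059 ]
red [459.  121.7] 2024 [0.8112 0.1851 0.11  ] [0.8406 0.1801 0.059 ]
red [ 61.3 159.9] 418 [0.521  0.1682 0.11  ] [0.4914 0.1597 0.059 ]
red [101.6 190.7] 367 [0.5471 0.1435 0.11  ] [0.5228 0.1301 0.059 ]
```

Cover is parked. Next is the lever: straddle the knob with the fingers closing along the block's x axis (world yaw about 86°).

```bash
python3 -m creep '[[0,-0.03,0,-0.18],[0,-0.03,0,-0.18],[0,-0.03,0,-0.18],[0,0,0,-0.18],[0,0,0,-0.18]]' 0.3; python3 -m creep '[[0,0,0,-0.18],[0,0,0,-0.18],[0,0,0,-0.18],[0,0,0,-0.09],[0,0,0,0]]';python3 -c "
from h import *
go([.5256,.1693,.19],np.radians(86))"
```

```text
time_s: 10.02
tool_pos: [0.5747, 0.1202, 0.1892]
orientation: [-1.079, -2.947, 0.003]
ft_force: [0.3, -0.2, -0.6]
grip_width: 0.0285
grip_force: 0.0
time_s: 10.65
tool_pos: [0.5752, 0.1204, 0.1895]
orientation: [-0.124, -3.135, 0.001]
ft_force: [-0.1, -0.2, 0.6]
grip_width: 0.0285
grip_force: 0.0
tcp [0.5752 0.1204 0.1895] shift [ 0.0533  0.0449 -0.0004] turn -0.009 (other way 3.132)
```

```bash
python3 -m creep '[[0.027,0.022,0,-0.009],[0.026,0.023,0,0],[0,0,0,0],[0,0,0,0]]'; python3 - <<'E'
from h import *
p,M,s=tool();c=bot.calibration("wrist");im=bot.capture("wrist");cv2.imwrite("pics/w4.png",im[...,::-1])
for col in("yellow","red"):
    for ce,a,m in blobs(im,col,100): print(col,ce,a,ray(c,ce,.059)[0].round(4),ray(c,ce,.11)[0].round(4))
go([.5256,.1693,.102],np.radians(86))
E
```

```text
time_s: 11.15
tool_pos: [0.5267, 0.169, 0.1912]
orientation: [-0.109, -3.139, 0.001]
ft_force: [0.4, -1.5, 1.0]
grip_width: 0.0286
grip_force: 0.0
yellow [297.  180.2] 373 [0.5284 0.2082 0.059 ] [0.5154 0.2026 0.11  ]
red [253.2 105.2] 494 [0.4597 0.1733 0.059 ] [0.4583 0.1736 0.11  ]
red [210.2 180.1] 356 [0.5228 0.1297 0.059 ] [0.5107 0.1373 0.11  ]
red [253.6 197.3] 446 [0.5418 0.1678 0.059 ] [0.5265 0.169  0.11  ]
tcp [0.527  0.1688 0.1914] shift [0.0014 0.0005 0.0894] turn 0.000 (other way -3.142)
```

View pics/w4.png

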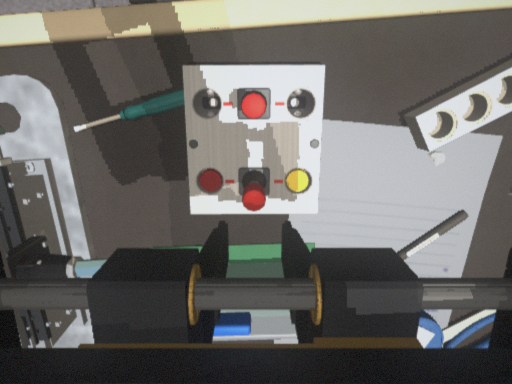

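The knob at (254,199) sits between the fingers, yellow is at (297,181) and red at (210,180), and the other two wells are empty. Descend.

```bash
python3 -m creep '[[0,0,0.04,0],[0,0,0.03,0],[0,0,0.019,0],[0,0,0,0]]';python3 -m creep '[[0,0.005,0,0],[0,0.007,0,0],[0,0.006,0,0],[0,0,0,0]]';
```

```text
time_s: 11.7
tool_pos: [0.526, 0.1686, 0.1011]
orientation: [-0.109, -3.136, 0.001]
ft_force: [0.2, 0.5, -0.1]
grip_width: 0.0283
grip_force: 0.0
time_s: 12.2
tool_pos: [0.529, 0.188, 0.1044]
orientation: [0.107, 3.137, 0.002]
ft_force: [0.4, -1.1, 1.6]
grip_width: 0.0286
grip_force: 1.0
```

```bash
python3 -m creep '[[0,0.003,0.001,0],[0,0.002,0.001,0],[0,0,0,0]]'; python3 -m creep '[[0,0.002,0,0],[0,0,0,0]]';python3 - <<'E'
from h import *
im=bot.capture("side");cv2.imwrite("pics/s5.png",cv2.resize(im[140:280,130:290],None,fx=3.5,fy=3.5,interpolation=2)[...,::-1])
E
```

```text
time_s: 12.58
tool_pos: [0.5287, 0.1924, 0.1012]
orientation: [0.108, 3.139, 0.0]
ft_force: [0.7, -1.8, 2.9]
grip_width: 0.0286
grip_force: 1.6
time_s: 12.82
tool_pos: [0.5287, 0.1942, 0.1007]
orientation: [0.108, 3.139, -0.0]
ft_force: [2.3, -2.0, 2.6]
grip_width: 0.0286
grip_force: 1.6
```

View pics/s5.png

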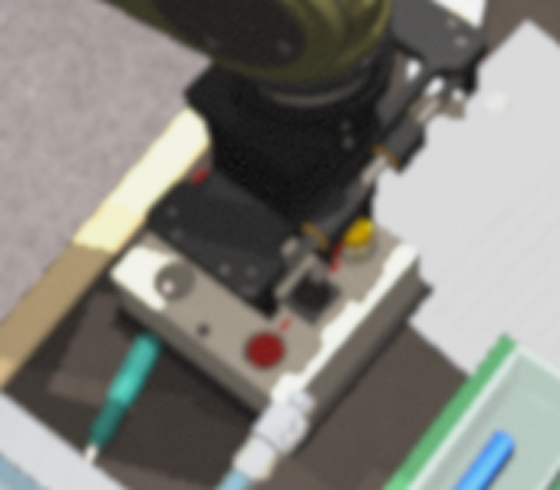

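The yellow cap is standing proud at (360,235). I'll push on until the stop shows in the force.

```bash
python3 -m creep '[[0,0.002,0,0],[0,0,0,0]]'; python3 -m creep '[[0,0.002,0,0],[0,0,0,0],[0,0,0,0]]'
```

```text
time_s: 13.12
tool_pos: [0.5285, 0.196, 0.1004]
orientation: [-0.108, -3.14, 0.001]
ft_force: [2.5, -3.4, 0.4]
grip_width: 0.0285
grip_force: 1.8
time_s: 13.5
tool_pos: [0.5286, 0.1964, 0.1003]
orientation: [-0.107, -3.139, 0.006]
ft_force: [2.8, -9.2, 1.1]
grip_width: 0.0288
grip_force: 4.0
```

Force has jumped to 9 N and the motion has stalled, so this is the stop. Hold, return to centre, then take the other side.

```bash
python3 -m creep '[[0,0,0,0],[0,0,0,0],[0,0,0,0]]'; python3 -m creep '[[0,-0.01,0,0],[0,-0.01,0,0],[0,-0.0085,-0.001,0],[0,0,0,0],[0,0,0,0]]';python3 - <<'E'
from h import *
p,M,s=tool();c=bot.calibration("wrist");im=bot.capture("wrist")
for col in("yellow","red"):
    for ce,a,m in blobs(im,col,60): print(col,ce,a,ray(c,ce,.083)[0].round(4),ray(c,ce,.11)[0].round(4))
E
python3 -m creep '[[0,-0.008,0,0],[0,-0.009,0,0],[0,-0.006,0,0],[0,-0.002,0,0],[0,0,0,0]]'
```

```text
time_s: 13.88
tool_pos: [0.5286, 0.1964, 0.1003]
orientation: [-0.107, -3.139, 0.006]
ft_force: [2.1, -8.1, 0.9]
grip_width: 0.0286
grip_force: 4.0
time_s: 14.5
tool_pos: [0.5267, 0.1699, 0.1018]
orientation: [-0.108, -3.14, -0.001]
ft_force: [0.3, 0.4, -0.7]
grip_width: 0.0287
grip_force: 0.0
yellow [318.3 221.6] 867 [0.5253 0.2083 0.083 ] [0.5147 0.2036 0.11  ]
red [250.3 111.7] 1195 [0.4598 0.1731 0.083 ] [0.4585 0.1735 0.11  ]
red [191.9 213. ] 701 [0.5148 0.1349 0.083 ] [0.5057 0.1407 0.11  ]
red [252.1 247.5] 1300 [0.5391 0.1683 0.083 ] [0.5265 0.1694 0.11  ]
time_s: 15.18
tool_pos: [0.5252, 0.1446, 0.1021]
orientation: [0.109, 3.139, 0.0]
ft_force: [-0.9, 2.3, 2.9]
grip_width: 0.0286
grip_force: 1.5
```

```bash
python3 -m creep '[[0,-0.003,0,0],[0,0,0,0]]'; python3 -m creep '[[0,-0.002,0,0],[0,0,0,0],[0,0,0,0],[0,0,0,0]]'
```

```text
time_s: 15.42
tool_pos: [0.5249, 0.1417, 0.1017]
orientation: [0.108, 3.14, -0.0]
ft_force: [0.5, 2.3, 2.4]
grip_width: 0.0286
grip_force: 1.5
time_s: 15.92
tool_pos: [0.5247, 0.1398, 0.1016]
orientation: [-0.108, -3.14, -0.0]
ft_force: [0.3, 4.4, 0.1]
grip_width: 0.0286
grip_force: 1.4
```

```bash
python3 -m creep '[[0,-0.002,0,0],[0,0,0,0],[0,0,0,0],[0,0,0,0]]'; python3 -m creep '[[0,0.01,0,0],[0,0.01,0,0],[0,0.010,0,0],[0,0,-0.02,0],[0,0,-0.04,0]]';python3 -m creep '[[0,0,-0.04,0.18],[0,0,-0.01,0.18],[0,0,0,0.18],[0,0,0,0.18],[0,0,0,0.18]]';python3 -m creep '[[0,0,0,0.18],[0,0,0,0.18],[0,0,0,0.18],[0,0,0,0.1],[0,0,0,0]]' 0.6;python3 - <<'E'
from h import *
p,M,s=tool();c=bot.calibration("wrist");im=bot.capture("wrist");cv2.imwrite("pics/w6.png",im[...,::-1])
for col in("yellow","red"):
    for ce,a,m in blobs(im,col,60): print(col,ce,a,ray(c,ce,.083)[0].round(4),ray(c,ce,.11)[0].round(4))
go([.528,.208,.12],np.radians(-4))
E
```

```text
time_s: 16.42
tool_pos: [0.5246, 0.1392, 0.1017]
orientation: [0.109, 3.139, 0.005]
ft_force: [0.7, 8.0, -1.6]
grip_width: 0.0289
grip_force: 3.2
time_s: 17.05
tool_pos: [0.5254, 0.1674, 0.1615]
orientation: [-0.107, -3.136, 0.002]
ft_force: [0.8, 0.5, 0.6]
grip_width: 0.0289
grip_force: 0.0
time_s: 17.68
tool_pos: [0.5269, 0.1675, 0.2135]
orientation: [1.471, 2.774, 0.001]
ft_force: [-0.3, -0.4, -0.3]
grip_width: 0.0285
grip_force: 0.0
time_s: 18.3
tool_pos: [0.527, 0.1676, 0.2132]
orientation: [2.261, 2.179, 0.002]
ft_force: [0.8, 0.1, 0.6]
grip_width: 0.057
grip_force: 0.0
yellow [252.1 135.9] 400 [0.5261 0.2093 0.083 ] [0.5264 0.2124 0.11  ]
red [169.3 188. ] 368 [0.4492 0.1652 0.083 ] [0.4564 0.1723 0.11  ]
red [253.9 190.1] 383 [0.5258 0.1603 0.083 ] [0.5261 0.1678 0.11  ]
red [255.2 221.1] 323 [0.5259 0.1302 0.083 ] [0.5262 0.1405 0.11  ]
tcp [0.5269 0.1676 0.213 ] shift [ 0.0404 -0.0005  0.093 ] turn 0.033 (other way -3.108)
```

View pics/w6.png

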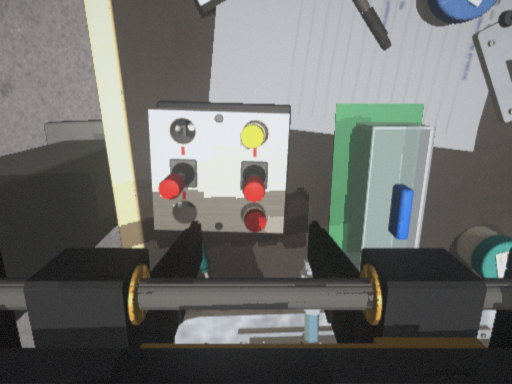

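Both caps stand proud: yellow at (252,136), red at (255,221). Now I'll grasp yellow.

```bash
python3 -m creep '[[0.021,0,0.02,0],[0.02,0,0.03,0],[0,0,0.03,0],[0,0,0,0]]' 0.45;python3 - <<'E'
from h import *
p,M,s=tool();c=bot.calibration("wrist");im=bot.capture("wrist")
for ce,a,m in blobs(im,"yellow",60): print(ce,a,ray(c,ce,.083)[0].round(4))
go([.527,.209,.063],np.radians(-2))
E
```

```text
time_s: 18.85
tool_pos: [0.5253, 0.2091, 0.1274]
orientation: [-2.259, -2.178, 0.011]
ft_force: [-0.9, -0.3, -0.2]
grip_width: 0.0424
grip_force: 0.0
[257.1 212.1] 731 [0.5263 0.2104 0.083 ]
tcp [0.5269 0.2092 0.1298] shift [-0.0001  0.0004  0.0668] turn -0.002 (other way 3.140)
```

```bash
python3 -m creep '[[0,0,0.03,0],[0,0,0.025,0],[0,0,0.012,0],[0,0,0,0]]';python3 -m creep '[[0,0,0,0],[0,0,0,0],[0,0,0,0],[0,0,0,0]]' 0 12;python3 -m creep '[[0,0,-0.01,0],[0,0,-0.03,0],[0,0,-0.04,0],[0,0,-0.05,0],[0,0,-0.03,0]]'
```

```text
time_s: 19.4
tool_pos: [0.5283, 0.2088, 0.065]
orientation: [-2.263, -2.179, 0.0]
ft_force: [-0.5, 0.1, 0.2]
grip_width: 0.0428
grip_force: 0.0
time_s: 19.9
tool_pos: [0.5286, 0.2088, 0.0654]
orientation: [2.263, 2.179, 0.001]
ft_force: [-1.3, -0.1, 1.5]
grip_width: 0.0208
grip_force: 11.9
time_s: 20.52
tool_pos: [0.5291, 0.209, 0.2286]
orientation: [2.262, 2.178, 0.006]
ft_force: [-0.2, 0.2, -0.7]
grip_width: 0.0207
grip_force: 11.9
```

```bash
python3 -m creep '[[0.04,-0.01,0,-0.16],[0.05,-0.01,0,-0.16],[0.05,-0.01,0,-0.15],[0,0,0,0],[0,0,0,0]]';python3 - <<'E'
from h import *
p,M,s=tool();c=bot.calibration("wrist");im=bot.capture("wrist");cv2.imwrite("pics/w7.png",im[...,::-1])
print(p,np.degrees(np.arctan2(M[1,1],M[0,1])),{k:np.round(c[k],4).tolist() for k in c})
E
```

```text
time_s: 21.15
tool_pos: [0.4802, 0.3425, 0.225]
orientation: [1.694, 2.645, -0.0]
ft_force: [0.1, 0.0, -0.9]
grip_width: 0.021
grip_force: 11.9
[0.48024841 0.34247413 0.2250161 ] 24.728742383653604 {'fov_y': 58.3808, 'cx': 254.5436, 'cy': 190.076, 'origin': [0.4484, 0.4123, 0.3955], 'orientation': [-0.2684, -0.0581, 0.428]}
```

View pics/w7.png

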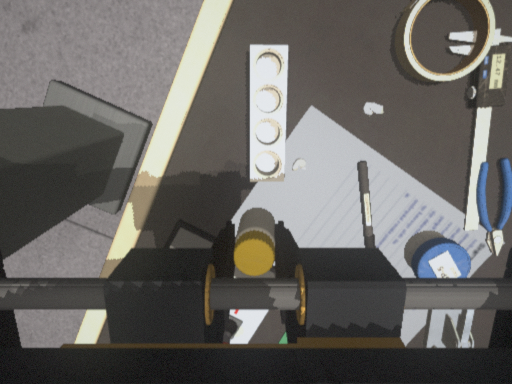

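The tray is clear at (270,112), with pockets at about (269,65), (268,98), (267,132) and (267,163). The yellow vial is held upright.

```bash
cat >> h.py <<'E'
def tray(im,c,th=200,a0=2500,z=.028):
    g=im.min(axis=2);m=(g>th).astype(np.uint8)
    m=cv2.morphologyEx(m,cv2.MORPH_CLOSE,np.ones((3,3)))
    best=None
    for k in cv2.findContours(m,0,2)[0]:
        if cv2.contourArea(k)<400: continue
        hull=cv2.convexHull(k)[:,0]
        r=cv2.minAreaRect(ray(c,hull,z)[:,:2].astype(np.float32)*1000)
        L,W=max(r[1]),min(r[1])
        if 120<L<165 and 28<W<60:
            b=cv2.boxPoints(r);e=max(b[1]-b[0],b[2]-b[1],key=np.linalg.norm);t=np.arctan2(e[1],e[0])%np.pi
            print("tray",np.round(r[0],1),round(L,1),round(W,1),"deg",np.degrees(t).round(2))
            best=(np.array(r[0])/1000,t)
    return best
def pockets(t):
    o,a=t;return {x:(o+x/1000*np.array([np.cos(a),np.sin(a)])).round(4) for x in(-51,-17,17,51)}
E
python3 - <<'E'
from h import *
im=cv2.imread("pics/w7.png")[...,::-1].copy();c=bot.calibration("wrist")
for th in(170,190,210): t=tray(im,c,th)
if t: print(pockets(t))
print(ray(c,[(269,65),(268,98),(267,132),(267,163)],.028).round(4))
print(im[100,255],im[180,262],im[185,310])
p,M,s=tool();print(p)
E
```

```text
tray [469.8 398.4] 135.8 37.1 deg 114.42
{-51: array([0.4909, 0.352 ]), -17: array([0.4769, 0.3829]), 17: array([0.4628, 0.4139]), 51: array([0.4488, 0.4448])}
[[0.45   0.4435 0.028 ]
 [0.4628 0.414  0.028 ]
 [0.4767 0.3821 0.028 ]
 [0.4909 0.3518 0.028 ]]
[227 231 227] [177 170 156] [194 196 200]
[0.48054066 0.34203126 0.22497631]
```

```bash
python3 -c "
from h import *
go([.4628,.414,.033],np.radians(24.4))"; 
```

```text
tcp [0.4805 0.342  0.225 ] shift [0.0729 0.0139 0.1919] turn 0.005 (other way -3.137)
```

```bash
python3 -m creep '[[0.037,0.007,0.02,0.005],[0.036,0.007,0.04,0],[0,0,0.04,0],[0,0,0.02,0],[0,0,0,0]]';python3 -c "
from h import *
p,M,s=tool();c=bot.calibration('wrist');im=bot.capture('wrist')
t=tray(im,c,200)
go([.4628,.414,.033],np.radians(24.4))"; 
```

```text
time_s: 21.82
tool_pos: [0.4623, 0.4133, 0.1032]
orientation: [-1.702, -2.639, 0.005]
ft_force: [-0.4, -0.2, -0.2]
grip_width: 0.0206
grip_force: 11.9
tcp [0.4633 0.4142 0.1052] shift [ 0.     -0.0005  0.0722] turn -0.001 (other way 3.141)
```

```bash
python3 -m creep '[[0,-0.0005,0.03,0],[0,0,0.02,0],[0,0,0.01,0],[0,0,0.006,0],[0,0,0,0]]';python3 -m creep '[[0,0,0.004,0],[0,0,0.002,0],[0,0,0,0]]'
```

```text
time_s: 22.5
tool_pos: [0.4621, 0.4147, 0.0388]
orientation: [-1.7, -2.642, 0.0]
ft_force: [-0.0, -1.7, -1.0]
grip_width: 0.0212
grip_force: 11.9
time_s: 22.88
tool_pos: [0.4622, 0.4148, 0.0328]
orientation: [1.7, 2.642, 0.001]
ft_force: [-0.4, -0.3, -1.6]
grip_width: 0.0205
grip_force: 11.9
```

```bash
python3 -m creep '[[0,0,0,0],[0,0,0,0],[0,0,0,0]]' 0.42;python3 -m creep '[[0,0,-0.02,0],[0,0,-0.04,0],[0,0,-0.06,0],[0,0,-0.06,0],[0,0,0,0]]';python3 -c "
from h import *
p,M,s=tool();c=bot.calibration('wrist');im=bot.capture('wrist')
print([(ce,a,ray(c,ce,.050)[0].round(4)) for ce,a,m in blobs(im,'yellow',100)]);tray(im,c,200)
go([.5255,.130,.21],np.radians(-2))"; 
```

```text
time_s: 23.25
tool_pos: [0.4622, 0.4149, 0.033]
orientation: [1.7, 2.642, 0.001]
ft_force: [-0.4, -0.6, 0.1]
grip_width: 0.0392
grip_force: 0.0
time_s: 23.88
tool_pos: [0.4652, 0.4172, 0.2227]
orientation: [1.697, 2.637, 0.023]
ft_force: [0.5, 0.5, 1.5]
grip_width: 0.0401
grip_force: 0.0
[(array([249.4, 173.4]), np.int32(297), array([0.463 , 0.4154, 0.05  ]))]
tcp [0.4637 0.4161 0.2185] shift [-0.286  -0.0623  0.0073] turn 0.462 (other way -2.680)
```

Yellow is in its pocket. Next is red.

```bash
python3 -m creep '[[-0.06,-0.013,0,0],[-0.06,-0.013,0,0],[-0.06,-0.013,0,0],[-0.06,-0.013,0,0],[-0.045,-0.01,0,0.1]]';python3 -m creep '[[0,0,0,0.18],[0,0,0,0.18],[0,0,0,0],[0,0,0,0]]';python3 -c "
from h import *
p,M,s=tool();c=bot.calibration('wrist');im=bot.capture('wrist')
print([(ce,a,ray(c,ce,.083)[0].round(4),ray(c,ce,.11)[0].round(4)) for ce,a,m in blobs(im,'red',60)])
go([.5255,.130,.13],np.radians(-2))"; 
```

```text
time_s: 24.55
tool_pos: [0.5229, 0.1272, 0.2115]
orientation: [-1.834, -2.549, 0.003]
ft_force: [0.9, 0.3, -0.5]
grip_width: 0.0398
grip_force: 0.0
time_s: 25.05
tool_pos: [0.5232, 0.1297, 0.2121]
orientation: [-2.254, -2.187, 0.002]
ft_force: [0.0, 0.1, 0.1]
grip_width: 0.0398
grip_force: 0.0
[(array([169.4, 140.5]), np.int32(371), array([0.4496, 0.1697, 0.083 ]), array([0.4565, 0.173 , 0.11  ])), (array([257.4, 144.3]), np.int32(394), array([0.5261, 0.1641, 0.083 ]), array([0.526 , 0.1679, 0.11  ])), (array([258.1, 181.9]), np.int32(357), array([0.5257, 0.1302, 0.083 ]), array([0.5257, 0.1371, 0.11  ]))]
tcp [0.5233 0.1298 0.2123] shift [0.0003 0.0023 0.0823] turn 0.004 (other way -3.137)
```

```bash
python3 -m creep '[[0,0.001,0.05,0],[0,0,0.05,0],[0,0,0.03,0],[0,0,0.017,0],[0,0,0,0]]';python3 -m creep '[[0,0,0,0],[0,0,0,0],[0,0,0,0],[0,0,0,0]]' 0 12;python3 -c "
from h import *
go([.5255,.130,.0652],np.radians(-2))"
```

```text
time_s: 25.72
tool_pos: [0.5239, 0.1296, 0.0648]
orientation: [-2.256, -2.184, 0.003]
ft_force: [0.0, -0.1, 1.1]
grip_width: 0.0399
grip_force: 0.0
time_s: 26.22
tool_pos: [0.5256, 0.1297, 0.0671]
orientation: [2.257, 2.184, 0.003]
ft_force: [-1.5, 0.2, 4.0]
grip_width: 0.0209
grip_force: 11.8
tcp [0.5256 0.1297 0.0671] shift [ 0.0003 -0.0001  0.0019] turn 0.002 (other way -3.140)
```

```bash
python3 -m creep '[[0,0,-0.01,0],[0,0,-0.03,0],[0,0,-0.05,0],[0,0,-0.05,-0.15],[0,0,-0.02,-0.16]]';python3 -m creep '[[0.03,0,0,-0.15],[0.05,0,0,0],[0.04,0,0,0],[0,0,0,0],[0,0,0,0]]';python3 -c "
from h import *
p,M,s=tool();c=bot.calibration('wrist');im=bot.capture('wrist');cv2.imwrite('pics/w8.png',im[...,::-1])
t=tray(im,c,200);t=tray(im,c,175)
print([(ce,a,ray(c,ce,.050)[0].round(4)) for ce,a,m in blobs(im,'yellow',100)])
go([.4909,.352,.035],np.radians(24.4))"
```

```text
time_s: 26.85
tool_pos: [0.5259, 0.1298, 0.2303]
orientation: [1.884, 2.509, 0.006]
ft_force: [0.7, 0.6, -1.2]
grip_width: 0.0202
grip_force: 12.0
time_s: 27.48
tool_pos: [0.4792, 0.24, 0.2258]
orientation: [1.7, 2.642, -0.001]
ft_force: [-0.2, 0.5, -0.2]
grip_width: 0.0204
grip_force: 12.0
[]
tcp [0.4794 0.2397 0.2258] shift [0.0976 0.057  0.1908] turn 0.001 (other way -3.141)
```

Nothing in view from here, so I'll go closer before looking.

```bash
python3 -m creep '[[0.04,0.03,0,0],[0.04,0.027,0,0],[0,0,0,0],[0,0,0,0]]';python3 -c "
from h import *
p,M,s=tool();c=bot.calibration('wrist');im=bot.capture('wrist');cv2.imwrite('pics/w9.png',im[...,::-1])
for th in(150,175,200):tray(im,c,th)
print([(ce,a,ray(c,ce,.050)[0].round(4)) for ce,a,m in blobs(im,'yellow',50)])
go([.4909,.352,.035],np.radians(24.4))"
```

```text
time_s: 28.02
tool_pos: [0.4983, 0.3357, 0.2254]
orientation: [-1.702, -2.641, 0.002]
ft_force: [-0.4, -0.4, -0.2]
grip_width: 0.0199
grip_force: 12.0
tray [470.4 397.3] 139.9 38.1 deg 114.98
[(array([255.6,  83.8]), np.int32(340), array([0.4635, 0.4146, 0.05  ]))]
tcp [0.4982 0.3355 0.2256] shift [0.0181 0.0002 0.1906] turn -0.000 (other way 3.141)
```

View pics/w9.png

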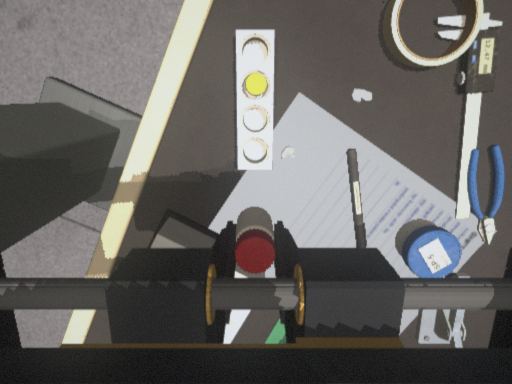

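The tray hasn't moved, yellow is seated at (256,84), and red is held above the free pocket at (256,148).

```bash
python3 -m creep '[[0.009,0,0.03,0],[0.009,0,0.05,0],[0,0,0.04,0],[0,0,0.02,0],[0,0,0,0]]';python3 -c "
from h import *
go([.491,.3515,.035],np.radians(24.6))"
```

```text
time_s: 28.7
tool_pos: [0.4899, 0.3519, 0.0846]
orientation: [-1.701, -2.64, 0.004]
ft_force: [0.2, -0.6, 0.5]
grip_width: 0.0202
grip_force: 12.0
tcp [0.4899 0.3519 0.0846] shift [-0.0008  0.0009  0.0496] turn -0.004 (other way 3.138)
```

```bash
python3 -m creep '[[-0.0005,0.001,0.02,0],[0,0,0.015,0],[0,0,0.008,0],[0,0,0.004,0],[0,0,0,0]]';python3 -m creep '[[0,0,0.003,0],[0,0,0,0]]'
```

```text
time_s: 29.32
tool_pos: [0.4916, 0.3532, 0.0386]
orientation: [-1.7, -2.642, 0.0]
ft_force: [0.2, -0.0, -0.7]
grip_width: 0.02
grip_force: 12.0
time_s: 29.58
tool_pos: [0.4918, 0.3533, 0.036]
orientation: [1.7, 2.642, 0.001]
ft_force: [0.7, 0.3, -0.6]
grip_width: 0.02
grip_force: 12.0
```

```bash
python3 -m creep '[[0,0,0.001,0],[0,0,0,0],[0,0,0,0],[0,0,0,0]]' 0.42;python3 -m creep '[[0,0,-0.02,0],[0,0,-0.04,0],[0,0,-0.06,0],[0,0,-0.06,0],[-0.02,0,0,0]]';python3 -m creep '[[0,0,0,0],[0,0,0,0]]';python3 - <<'E'
from h import *
p,M,s=tool();c=bot.calibration('wrist');im=bot.capture('wrist');cs=bot.calibration('side');sd=bot.capture('side')
for th in(150,175,200):tray(im,c,th)
for col in('yellow','red'): print(col,[(ce,a,ray(c,ce,.050)[0].round(4)) for ce,a,m in blobs(im,col,50)])
print('side red',[(ce,a,ray(cs,ce,.050)[0].round(4),ray(cs,ce,.11)[0].round(4)) for ce,a,m in blobs(sd,'red',25)])
print('side blue',[(ce,a,ray(cs,ce,.082)[0].round(4)) for ce,a,m in blobs(sd,'blue',60)])
a=cv2.resize(im[0:300,100:500],(400,300));b=cv2.resize(sd[84:276,140:396],(400,300))
cv2.imwrite('pics/m10.png',np.hstack([a,b])[...,::-1])
go([.6647,.1325,.20],np.radians(-2.4))
E
```

```text
time_s: 30.08
tool_pos: [0.4916, 0.3531, 0.0348]
orientation: [1.7, 2.642, 0.0]
ft_force: [0.2, -0.0, -0.9]
grip_width: 0.0398
grip_force: 0.0
time_s: 30.7
tool_pos: [0.5031, 0.3373, 0.2244]
orientation: [1.694, 2.637, 0.021]
ft_force: [0.3, -0.5, 0.2]
grip_width: 0.0398
grip_force: 0.0
time_s: 30.95
tool_pos: [0.4989, 0.3344, 0.213]
orientation: [-1.7, -2.64, 0.004]
ft_force: [0.3, 0.9, -1.1]
grip_width: 0.0405
grip_force: 0.0
tray [470.8 397.3] 138.6 38.3 deg 114.43
yellow [(array([256. ,  81.8]), np.int32(372), array([0.4634, 0.4147, 0.05  ]))]
red [(array([256. , 153.6]), np.int32(317), array([0.4911, 0.3537, 0.05  ])), (array([209.6, 340.2]), np.int32(68), array([0.532, 0.135, 0.05 ]))]
side red [(array([255.9, 154.4]), np.int32(52), array([0.4948, 0.3506, 0.05  ]), array([0.5161, 0.319 , 0.11  ])), (array([188.8, 193.6]), np.int32(105), array([0.4327, 0.1933, 0.05  ]), array([0.4587, 0.1735, 0.11  ])), (array([216.4, 213.6]), np.int32(76), array([0.5073, 0.1884, 0.05  ]), array([0.5276, 0.1689, 0.11  ])), (array([362.9, 307.8]), np.int32(339), array([0.841, 0.185, 0.05 ]), array([0.8363, 0.1658, 0.11  ]))]
side blue [(array([380.3, 196.1]), np.int32(122), array([0.7662, 0.3902, 0.082 ])), (array([368.4, 198.8]), np.int32(76), array([0.7492, 0.3717, 0.082 ])), (array([341.4, 217.9]), np.int32(260), array([0.7246, 0.3054, 0.082 ])), (array([266.6, 275.6]), np.int32(181), array([0.6668, 0.1292, 0.082 ]))]
tcp [0.4989 0.3347 0.2128] shift [-0.2527  0.0672  0.0126] turn 0.469 (other way -2.673)
```

View pics/m10.png

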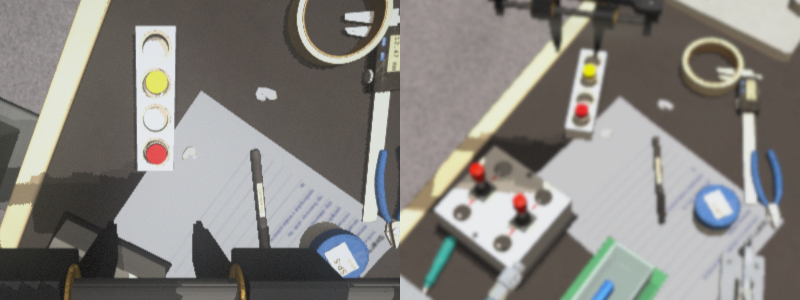

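Both vials are seated and all four wells are empty. Now I'll fetch the cover.

```bash
python3 -m creep '[[0,0.035,0,0.157],[0,0.035,0,0.157],[-0.05,0.03,0,0.155],[-0.06,0,0,0],[-0.06,0,0,0]]' 0.5;python3 -m creep '[[-0.03,0,0,0],[0,0,0,0],[0,0,0,0]]';python3 -c "
from h import *
handle();go([.6647,.1325,.064],np.radians(-2.4))"
```

```text
time_s: 31.68
tool_pos: [0.5954, 0.1913, 0.2129]
orientation: [-2.266, -2.174, 0.004]
ft_force: [0.1, -0.2, 0.7]
grip_width: 0.0478
grip_force: 0.0
time_s: 32.05
tool_pos: [0.5944, 0.1634, 0.214]
orientation: [-2.266, -2.174, 0.001]
ft_force: [0.7, 0.2, 0.9]
grip_width: 0.0475
grip_force: 0.0
tcp [0.5944 0.1634 0.214 ] yaw_y -2.38 t 32.05
blue [389.4   6.6] 409 [0.7076 0.3028 0.08  ] size [10.9 38.1] long axis deg 177.52756
blue [332. 210.] 631 [0.6648 0.1327 0.08  ] size [52.3 12.4] long axis deg 87.80701
tcp [0.5944 0.1637 0.2142] shift [-0.0283  0.0717  0.1501] turn 0.001 (other way -3.141)
```

```bash
python3 -m creep '[[-0.015,0.036,0.01,0],[-0.013,0.036,0.03,0],[0,0,0.04,0],[0,0,0.02,0],[0,0,0,0]]';python3 -c "
from h import *
handle();go([.6648,.1327,.063],np.radians(-2.3))"
```

```text
time_s: 32.72
tool_pos: [0.6638, 0.1325, 0.1124]
orientation: [-2.264, -2.174, 0.005]
ft_force: [0.7, -0.5, 0.9]
grip_width: 0.0476
grip_force: 0.0
tcp [0.6638 0.1325 0.1124] yaw_y -2.33 t 32.725
blue [256.8 220.3] 1304 [0.6647 0.1327 0.08  ] size [52.9 11. ] long axis deg 87.32192
tcp [0.665  0.1325 0.1147] shift [ 0.0002 -0.0002  0.0517] turn -0.001 (other way 3.141)
```

```bash
python3 -m creep '[[0,0,0.025,0],[0,0,0.017,0],[0,0,0.008,0],[0,0,0,0]]';python3 -m creep '[[0,0,0,0],[0,0,0,0],[0,0,0,0],[0,0,0,0],[0,0,0,0]]' 0 30;python3 -m creep '[[0,0,-0.01,0],[0,0,-0.03,0],[0,0,-0.05,0],[0,0,-0.05,0],[0,0,-0.02,0]]'
```

```text
time_s: 33.28
tool_pos: [0.6652, 0.1317, 0.0647]
orientation: [-2.267, -2.174, 0.0]
ft_force: [0.7, 0.0, 0.7]
grip_width: 0.0473
grip_force: 0.0
time_s: 33.9
tool_pos: [0.6654, 0.1316, 0.0649]
orientation: [-2.268, -2.174, -0.0]
ft_force: [-0.2, -0.9, 0.8]
grip_width: 0.0113
grip_force: 30.0
time_s: 34.52
tool_pos: [0.667, 0.1318, 0.2295]
orientation: [2.265, 2.171, 0.008]
ft_force: [-0.3, -0.8, -1.5]
grip_width: 0.0118
grip_force: 30.0
```

```bash
python3 -m creep '[[0.06,0,0,0],[0.06,0,0,0],[0.05,-0.03,0,-0.155],[0.03,-0.04,0,-0.155],[0,-0.03,0,-0.155]]';python3 -m creep '[[0,0,0,0],[0,0,0,0],[0,0,0,0]]';python3 - <<'E'
from h import *
p,M,s=tool();c=bot.calibration('wrist');im=bot.capture('wrist');cv2.imwrite('pics/w11.png',im[...,::-1])
for th in(130,150,175,200):t=tray(im,c,th)
for col in('yellow','red'): print(col,[(ce,a,ray(c,ce,.050)[0].round(4)) for ce,a,m in blobs(im,col,50)])
go([.4705,.3975,.2],np.radians(24.6))
E
```

```text
time_s: 35.15
tool_pos: [0.5677, 0.3221, 0.2224]
orientation: [-1.693, -2.644, 0.004]
ft_force: [-0.2, -1.3, -1.5]
grip_width: 0.0118
grip_force: 30.0
time_s: 35.52
tool_pos: [0.5713, 0.3197, 0.2243]
orientation: [-1.708, -2.637, 0.0]
ft_force: [-0.1, -0.0, -0.9]
grip_width: 0.0117
grip_force: 30.0
yellow [(array([190.7,  33.9]), np.int32(403), array([0.464 , 0.4146, 0.05  ]))]
red [(array([190.9, 108.6]), np.int32(192), array([0.4886, 0.3519, 0.05  ])), (array([ 82.2, 272. ]), np.int32(274), array([0.4422, 0.1365, 0.05  ])), (array([414.2, 344.7]), np.int32(77), array([0.8307, 0.2049, 0.05  ]))]
tcp [0.5713 0.3197 0.2244] shift [ 0.1122 -0.0601  0.0245] turn -0.008 (other way 3.134)
```

View pics/w11.png

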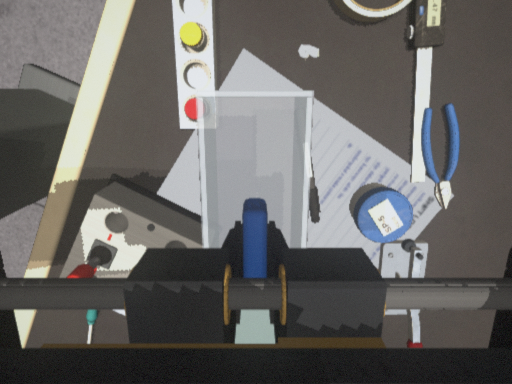

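The tray is where it was, with yellow at (191,34). I'll move the cover over it.

```bash
python3 -m creep '[[0.037,-0.02,0,-0.004],[0.037,-0.02,0,-0.004],[0.037,-0.02,0.01,0],[0,0,0.015,0],[0,0,0,0]]';python3 -m creep '[[0,0,0,0],[0,0,0,0]]';python3 - <<'E'
from h import *
p,M,s=tool();c=bot.calibration('wrist');im=bot.capture('wrist');cv2.imwrite('pics/w12.png',im[...,::-1])
for col in('yellow','red'): print(col,[(ce,a,ray(c,ce,.050)[0].round(4)) for ce,a,m in blobs(im,col,50)])
handle();go([.4706,.3974,.063],np.radians(24.6))
E
```

```text
time_s: 36.2
tool_pos: [0.4697, 0.3954, 0.1978]
orientation: [-1.695, -2.644, 0.005]
ft_force: [-0.1, -0.4, -2.1]
grip_width: 0.0118
grip_force: 30.0
time_s: 36.45
tool_pos: [0.471, 0.3959, 0.2005]
orientation: [1.697, 2.643, 0.002]
ft_force: [-0.5, 0.4, -1.2]
grip_width: 0.012
grip_force: 30.0
yellow []
red []
tcp [0.4709 0.3959 0.2004] yaw_y 24.62 t 36.5
blue [501.  240.4] 450 [0.6983 0.4422 0.08  ] size [10.8 63.9] long axis deg 122.42879
blue [254.5 244.7] 1564 [0.4945 0.3445 0.08  ] size [21.7 66.9] long axis deg 114.553154
blue [476.3 244. ] 360 [0.6797 0.4298 0.08  ] size [ 9.9 65.5] long axis deg 127.85547
blue [434.3 337.6] 183 [0.6997 0.3274 0.08  ] size [34.6 13. ] long axis deg 24.549305
tcp [0.4707 0.396  0.2004] shift [0.0013 0.0003 0.1374] turn 0.001 (other way -3.141)
```

```bash
python3 -m creep '[[0,0,0.03,0],[0,0,0.03,0],[0,0,0.015,0],[0,0,0,0],[0,0,0,0]]';python3 -c "
from h import *
s=bot.capture('side');c=bot.calibration('side');print([(ce,a,ray(c,ce,.137)[0].round(4)) for ce,a,m in blobs(s,'blue',25)][:2],[(k,ce,a,ray(c,ce,.05)[0].round(4)) for k in('yellow','red') for ce,a,m in blobs(s,k,15,s=70)])
go([.4705,.3969,.063],np.radians(24.6))"
```

```text
time_s: 37.17
tool_pos: [0.4708, 0.3968, 0.1264]
orientation: [1.695, 2.644, 0.004]
ft_force: [0.1, -0.7, -1.0]
grip_width: 0.0123
grip_force: 30.0
[(array([258.3, 113.9]), np.int32(81), array([0.4751, 0.3889, 0.137 ])), (array([380.3, 196. ]), np.int32(123), array([0.767 , 0.3574, 0.137 ]))] [('yellow', array([204.5,   3.4]), np.int32(658), array([0.1113, 0.673 , 0.05  ])), ('yellow', array([261. ,  43.4]), np.int32(29), array([0.32  , 0.6343, 0.05  ])), ('yellow', array([ 20.1, 166.2]), np.int32(1851), array([0.0916, 0.0441, 0.05  ])), ('yellow', array([199. , 159.8]), np.int32(21), array([0.4003, 0.2705, 0.05  ])), ('yellow', array([185.1, 179.4]), np.int32(25), array([0.4054, 0.2156, 0.05  ])), ('yellow', array([171.5, 193.7]), np.int32(23), array([0.4031, 0.1731, 0.05  ])), ('red', array([256. , 154.1]), np.int32(44), array([0.4946, 0.3514, 0.05  ])), ('red', array([188.6, 193.1]), np.int32(111), array([0.4317, 0.194 , 0.05  ])), ('red', array([216.5, 214.2]), np.int32(93), array([0.5083, 0.1874, 0.05  ])), ('red', array([362.9, 308.2]), np.int32(420), array([0.8413, 0.1843, 0.05  ]))]
tcp [0.4709 0.3969 0.1266] shift [ 0.0001 -0.0005  0.0636] turn 0.002 (other way -3.140)
```

```bash
python3 -m creep '[[0,0,0.015,0],[0,0,0.015,0],[0,0,0.012,0],[0,0,0,0]]';python3 -m creep '[[0,0,0.01,0],[0,0,0.006,0],[0,0,0.003,0],[0,0,0,0],[0,0,0,0]]'
```

```text
time_s: 37.72
tool_pos: [0.4687, 0.3954, 0.0805]
orientation: [-1.694, -2.644, 0.006]
ft_force: [0.2, -0.5, -1.4]
grip_width: 0.0119
grip_force: 30.0
time_s: 38.35
tool_pos: [0.4701, 0.3964, 0.0641]
orientation: [1.695, 2.645, 0.001]
ft_force: [-0.4, 0.2, -1.4]
grip_width: 0.0117
grip_force: 30.0
```

```bash
python3 -m creep '[[0,0,0.001,0],[0,0,0.001,0],[0,0,0,0],[0,0,0,0]]';python3 -m creep '[[0,0,0,0],[0,0,0,0],[0,0,0,0]]' 0.45;python3 -m creep '[[0,0,-0.03,0],[0,0,-0.05,0],[0,0,-0.06,0],[0,0,-0.02,0],[0,0,0,0]]';python3 -m creep '[[-0.06,0,0,0],[-0.04,0,0,0],[0,0,0,0],[0,0,0,0]]';python3 - <<'E'
from h import *
im=handle();cv2.imwrite('pics/w13.png',im[...,::-1]);s=bot.capture('side')
c=bot.calibration('wrist')
for col in('yellow','red'): print(col,[(ce,a,ray(c,ce,.050)[0].round(4)) for ce,a,m in blobs(im,col,50)])
cv2.imwrite('pics/m13.png',np.hstack([cv2.resize(im[0:300,100:500],(400,300)),cv2.resize(s[84:276,140:396],(400,300))])[...,::-1])
E
```

```text
time_s: 38.85
tool_pos: [0.4702, 0.3965, 0.0629]
orientation: [1.695, 2.645, 0.001]
ft_force: [-2.0, -2.8, 5.9]
grip_width: 0.0116
grip_force: 30.0
time_s: 39.22
tool_pos: [0.4698, 0.3962, 0.0614]
orientation: [-1.695, -2.645, 0.0]
ft_force: [0.3, 0.0, 1.0]
grip_width: 0.0361
grip_force: 0.0
time_s: 39.85
tool_pos: [0.4706, 0.3968, 0.2233]
orientation: [1.694, 2.644, 0.005]
ft_force: [0.2, -0.4, 0.3]
grip_width: 0.0431
grip_force: 0.0
time_s: 40.35
tool_pos: [0.5106, 0.3052, 0.2193]
orientation: [-1.694, -2.643, 0.005]
ft_force: [-0.2, 0.1, -0.3]
grip_width: 0.0428
grip_force: 0.0
tcp [0.5106 0.3052 0.2193] yaw_y 24.68 t 40.35
blue [256.1  67.2] 607 [0.4702 0.3954 0.08  ] size [10.1 47.4] long axis deg 114.95324
blue [508.5 148.6] 306 [0.7062 0.4272 0.08  ] size [ 7.1 62.7] long axis deg 124.71517
blue [484.4 153.4] 352 [0.689  0.4145 0.08  ] size [10.2 68.3] long axis deg 127.34824
blue [452.2 212.9] 303 [0.6943 0.3542 0.08  ] size [36.3 14.5] long axis deg 0.8334023
blue [434.1 249.8] 134 [0.6995 0.3145 0.08  ] size [10.2 21.4] long axis deg 177.69492
yellow []
red [(array([209.3, 321.5]), np.int32(400), array([0.5365, 0.1244, 0.05  ]))]
```

View pics/m13.png

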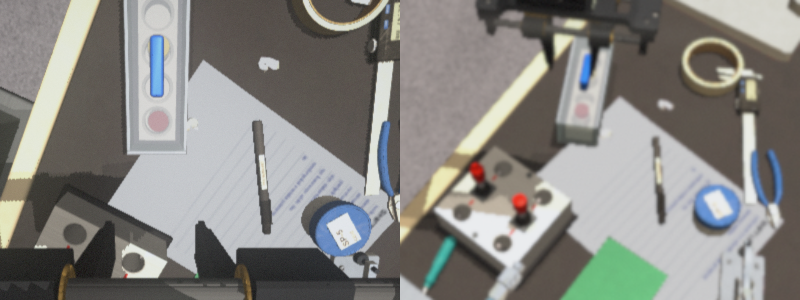

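The cover is over the tray at its bench height, with its handle at (.470,.395) against the tray centre (.4706,.397). The red cap shows through it, the levers are centred and the robot is clear of everything.

```bash
python3 -c "
from rig import bot
print(bot.finish_job())"
```

```text
the job is handed in; nothing more can be done
None
```

I handed the job in at about 40 s of the 210 s: both vials present (yellow and red) stand in tray pockets, the cover is back down over the tray and both levers are centred; the hand-in call returned no verdict.

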